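# Stamp the border of a copper plate in a spring hand press

## Robot

A 6-joint arm with a two-finger parallel gripper is mounted at the origin on the work surface. World frame = base frame: x ahead of the robot, y to its left, z up, the work surface at z = 0. Lengths are in m, angles in degrees, forces in N, time in s.
With the tool pointing down it reaches from about 0.2 to 0.875 m from the base axis. Payload 3.4 kg.
Tool frame: the origin (TCP) lies between the finger pads; the fingertips stand 8 mm ahead of it and the grasp point (between the pads) lies 11 mm behind it; z points along the fingers, y is the line along which they close (so a half turn about z gives the same grasp; the last joint's range is limited). The gripper opens to 94 mm and grips with 3 to 60 N. Pads are 16 mm wide; open, the fingers measure 119 mm over their backs; the gripper's body (75 mm by 177 mm) begins 78 mm behind the grasp point.
Start: joints at [-70.818, 15.808, 86.224, -0, 77.962, -6.933], TCP at [0.253, -0.516, 0.213] pointing down, gripper open.
Joint ranges: [-165.64, 165.64], [-43.16, 119.46], [12.63, 154.43], [-67.54, 247.53], [6.08, 155.33], [-154.97, 154.97]. Speed limits (degrees/s): [147.25, 147.25, 180, 180, 180, 180].

## Interface

Orientations are given as [roll, pitch, yaw] about the fixed x, y, z axes, in that order (R = Rz(yaw) Ry(pitch) Rx(roll)).
In Python, from cell import * gives the robot as it stands.
- The arm moves only by the shell command python3 -m creep 'ROWS' [FORCE]. ROWS is a JSON object of lists of equal length, an entry for each row: "rot": the turn, a rotation vector about the tool's x, y, z in degrees, a list of three; "translation": the shift along the tool's x, y, z in units of 40 mm (1.0 is 40 mm), a list of three; "claw": the closure, from 0 (fully open) to 1 (shut). In form: {"rot": [[ax, ay, az], ...], "translation": [[dx, dy, dz], ...], "claw": [claw, ...]}. A call has exactly 5 rows; each row shifts and turns the commanded pose from where the row before left it, along the tool's axes as they then stand; what a row does not reach is not made up. A row lasts 1/10 s, in which the tool goes at most 50 mm and 8.59 degrees, less where a joint would pass 70% of its speed; a pose out of reach is approached as far as the arm can. A call is refused whole if a number of a shift passes 1 or a number of a turn 8.59, either way. A call with a gripper value outside its range is refused whole. The fingers move at their own pace and stop on an object; FORCE is the grip in N (left out, the last holds). Time passes only in rows, so rows that do not move let the fingers close, or fill a call up. It gives the time, the measured TCP pose, the force, the opening and the grip force at its end, in the units of the state.
- get_state(): the state, without advancing time (a new reading comes with each control period).
- read_camera(name): name is "scene" or "top" or "wrist"; returns the picture (480x640x3 uint8, red, green, blue); there is no depth.
- camera_info(name): a dict with "fx", "fy", "cx", "cy" (pixels), "k1" (the pictures are not rectified: a ray, as slopes to the right and down, at radius r is drawn at 1 + k1 r^2 times it, then the intrinsics apply), "R" (3x3) and "t" (3): a world point X has camera coordinates R X + t; the wrist camera has in their place "tool_from_camera" (4x4, takes a point from camera to tool coordinates, whose origin is the TCP and whose axes are the flange's). Camera axes: x right, y down, z forward; pixel columns grow to the right and rows downward; lengths in m; the calibration is good to about 2 mm. A picture is of the moment at which its call begins: read the wrist's pose just before it. camera_info takes no time and is no camera call.
- finish_job(): hands the job in; it is judged then, once.
The state is a dict: "time": time; "joint_pos": joint angles; "joint_vel": joint speeds; "effort": joint torques, N m; "eef_pos": TCP position; "tool_rot": TCP orientation; "contact_force": force on the tool from outside, world axes, zero at the start; "moment": the same for the moment, N m; "finger_gap": opening from 0.0 (shut) to 1.0 (fully open); "finger_force": force on a finger pad.
Only numpy, scipy, OpenCV 4.12 (cv2) and the standard library are available. Lean on these libraries where they do the work, as an engineer would, in place of code of your own. Each camera call takes 0.05 s, during which the arm holds its last target. There are 200 camera calls.

## Task

Slide the large round copper plate along the bench, without lifting it, into the mouth of the hand press until its lip rests against both stop posts; then press the plunger's head all the way down to its stop, hold it there a moment and let it spring back up. Then slide the plate back out until the whole plate is clear of the press head with a finger's width to spare, and leave it lying flat; leave everything else on the bench where it is.

Things in the scene. Friction and masses are not known exactly. Their poses are not given: they have to be found in the camera images.
- plate: the LARGE round copper plate, the workpiece: 150 mm across, about 0.4 kg, flat floor 4 mm thick, with a nearly upright lip 3 mm thick all round its edge that rises to 12 mm above the bench. Origin at the centre of its underside, z up; round, so its yaw does not matter. Lies loose on the bench.
- press: the hand press, fixed to the bench; no base plate. Origin on the bench under the punch axis; x points from mouth to column (mouth open to -x), z up. Column at x 55 to 115 mm, 56 mm wide, 135 high, low foot round it. A 44 mm wide arm overhangs to x -23 mm at heights 95 to 135 mm. Two upright stop posts, 8 mm across, 22 high, at x 15.5, y +51 and -51 mm.
- press_seat (a point): the point on the bench, 45 mm in front (-x) of the punch axis, where the centre of the large plate's underside lies when its lip rests against both stop posts. Turned as the press.
- plunger_top (a point): centre of the top of the plunger's head: a flat steel mushroom head 44 mm across (flat part 36 mm), 192 mm above the bench when up and 172 mm when fully down. It rides with the plunger and is the highest part of the press.
- plunger (a joint): downward travel of the spring plunger, m: 0 up (rest), 0.020 at its hard stop. Pushing takes about 5 N at first, 15 N at the stop; it springs back by itself. The punch tip, 10 mm across, is 25 mm above the bench when up (the plate's lip passes under it) and 5.5 mm when down, just over the plate's floor.
- small_plate: a smaller round copper plate of the same make, 100 mm across, 10 mm high: not to be stamped. Origin at the centre of its underside.
- hammer: hammer with steel head and handle, lying on the bench; a bystander. Origin within its length, underneath.
- ashtray: shallow open steel bowl, 110 mm across, 40 mm high; a bystander. Origin at the centre of its underside.
- stamp: dark steel hand stamp standing upright, 26 mm across, 70 mm tall, beside the press; a bystander. Origin at the centre of its underside.
- tin: round aluminium tin, 74 mm across, 52 mm high, beside the press; a bystander. Origin at the centre of its underside.
- chisel: steel chisel lying flat, about 135 mm long, 12 mm thick; a bystander. Origin within its length, underneath.
- mallet: wooden mallet standing on its head, 64 mm across, 175 mm tall; a bystander. Origin at the centre of its underside.
- cup: open copper cup, 84 mm across, 70 mm high; a bystander. Origin at the centre of its underside.
Not all that is in view belongs to the job. What is shaped like the plate but green or purple is not meant.

How it is judged:
By the outcome, as a careful person would: the job done as asked, in the order asked, and still so for the second after the job is handed in, with the robot touching nothing.
It also fails if it takes over 69 s, if anything falls off the work surface, if the arm or the gripper's body presses on something with over 40 N, if the wrist force passes 120 N, or if a joint passes its speed limit or range.

## Working session

There is one attempt and no reset: what is moved stays moved. The work goes in short steps, Python scripts to look and compute and a shell command to move; the robot and the scene stay as the last step left them, time stands still between calls to the robot, and variables do not carry over. Pictures are saved under pics/ and viewed, at most 10 in all, crops included, and the job is handed in when it is done.

```bash
mkdir -p pics; ls; python3 - <<'E'
from cell import *
import cv2
s=get_state();print(s)
for n in("scene","top"):
    cv2.imwrite(f"pics/{n}0.png",read_camera(n)[:,:,::-1]);print(n,camera_info(n))
print(camera_info("wrist"))
E
```

```text
pics
{'time': 0.0, 'joint_pos': array([-7.08181966e+01,  1.58478901e+01,  8.62951962e+01, -1.55488535e-03,
        7.79636461e+01, -6.93246321e+00]), 'joint_vel': array([ 0.07427452,  0.02500859, -0.0422836 , -0.02981502,  0.12422017,
        0.08385279]), 'effort': array([-2.34001694e-03, -4.04590487e+01, -2.37234306e+01,  7.00100488e-02,
        3.46981210e-02, -1.33138551e-04]), 'eef_pos': array([ 0.25289324, -0.51576422,  0.21260226]), 'tool_rot': array([-1.79893864e+02, -1.13735368e-02,  2.61145817e+01]), 'contact_force': array([-0.11769355,  0.44081138,  0.05165766]), 'moment': array([-0.02465436,  0.00786857, -0.02303828]), 'finger_force': 0.0, 'finger_gap': 1.0007241569800556}
scene {'fx': 532.5061912257972, 'fy': 532.5061912257972, 'cx': 325.6412863503338, 'cy': 238.8260027095002, 'k1': -0.06539762047260787, 'R': array([[ 0.80841582,  0.58848946, -0.01200018],
       [ 0.39779278, -0.56125298, -0.72577958],
       [-0.43384877,  0.58195811, -0.68782265]]), 't': array([-0.45532821, -0.07086721,  1.48505769])}
top {'fx': 441.48364171264603, 'fy': 441.48364171264603, 'cx': 316.80420664529174, 'cy': 240.06866212428199, 'k1': -0.10255309419396613, 'R': array([[-0.00533719, -0.99993914, -0.00965515],
       [-0.99485962,  0.00628597, -0.10106837],
       [ 0.10112291,  0.00906609, -0.99483263]]), 't': array([0.04631516, 0.53321545, 1.20400805])}
{'fx': 406.9330749099308, 'fy': 406.9330749099308, 'cx': 319.4847125251106, 'cy': 233.09096842438765, 'k1': -0.03444949240333479, 'tool_from_camera': array([[ 4.25042017e-04, -9.61576293e-01, -2.74537523e-01,
         8.07324778e-02],
       [ 9.99999275e-01,  9.94783440e-05,  1.19978387e-03,
         7.23899567e-04],
       [-1.12637319e-03, -2.74537834e-01,  9.61575639e-01,
        -1.71568600e-01],
       [ 0.00000000e+00,  0.00000000e+00,  0.00000000e+00,
         1.00000000e+00]])}
```

View pics/top0.png

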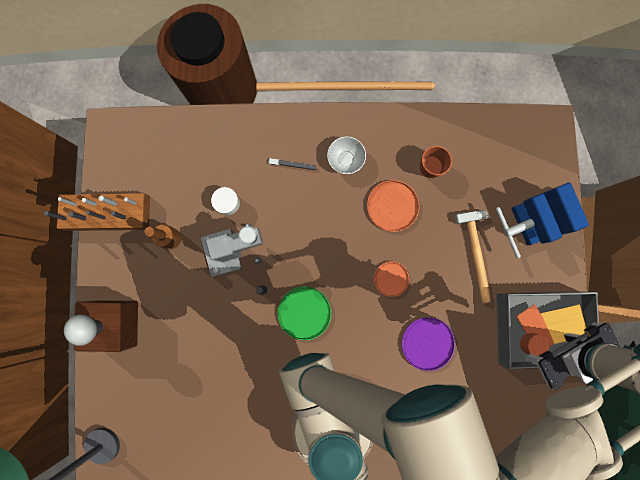

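View pics/scene0.png

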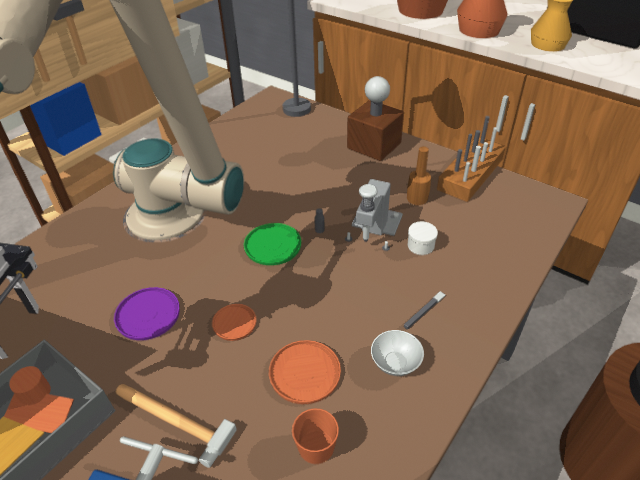

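The top view shows the large plate at about (392,206), the small plate at (392,279), the press around (230,247) with its plunger head at (248,233), the tin at (225,200), the stamp at (262,290) and the ashtray at (346,155). The scene view shows the plate at (305,372), the plunger head at (368,191) and the posts at (348,237) and (387,244).

```bash
cat > h.py <<'E'
import numpy as np, cv2
from cell import *
def ray(n,uv,T=None):
    c=camera_info(n); K=np.array([[c['fx'],0,c['cx']],[0,c['fy'],c['cy']],[0,0,1.]])
    p=np.array(uv,float).reshape(-1,1,2)
    q=cv2.undistortPoints(p,K,np.array([c['k1'],0,0,0.]))[:,0]
    d=np.c_[q,np.ones(len(q))]
    if n=="wrist": M=T@c['tool_from_camera']; return M[:3,3],d@M[:3,:3].T
    return -c['R'].T@c['t'], d@c['R']
def onz(n,uv,z,T=None):
    o,d=ray(n,uv,T); return o+d*((z-o[2])/d[:,2])[:,None]
def tri(a,b):
    o1,d1=ray("scene",a);o2,d2=ray("top",b);d1=d1[0];d2=d2[0]
    t=np.linalg.lstsq(np.c_[d1,-d2],o2-o1,rcond=None)[0]
    return (o1+d1*t[0]+o2+d2*t[1])/2, np.linalg.norm(o1+d1*t[0]-o2-d2*t[1])
def circle(P):
    A=np.c_[2*P[:,:2],np.ones(len(P))]
    s=np.linalg.lstsq(A,(P[:,:2]**2).sum(1),rcond=None)[0]
    return s[:2],np.sqrt(s[2]+s[0]**2+s[1]**2)
def copper(im,uv):
    h=cv2.cvtColor(im,cv2.COLOR_RGB2HSV)
    m=cv2.inRange(h,(0,140,110),(13,255,255))
    cs,_=cv2.findContours(m,cv2.RETR_EXTERNAL,cv2.CHAIN_APPROX_NONE)
    cs=[c for c in cs if cv2.contourArea(c)>150]
    c=min(cs,key=lambda c:np.hypot(*(c.mean(0)[0]-uv)))
    return cv2.convexHull(c)[:,0].astype(float)
E
python3 - <<'E'
from h import *
S=cv2.imread("pics/scene0.png");T=cv2.imread("pics/top0.png")
for n,I,uv in(("top",T,(392,206)),("scene",S,(305,372)),("top",T,(392,279)),("scene",S,(234,322))):
    h=copper(I[:,:,::-1].copy(),uv); print(n,cv2.minAreaRect(h.astype(np.float32)),circle(onz(n,h,.010)))
print("head",tri((368,190),(248,233)))
print("stamp",onz("top",[(262,290)],.07),"tin",onz("top",[(225,200)],.052), "small", onz("top",[(392,279)],0.005))
a=cv2.resize(T[190:310,180:300],(480,480),interpolation=cv2.INTER_CUBIC)
b=cv2.resize(S[165:265,310:410],(480,480),interpolation=cv2.INTER_CUBIC)
cv2.imwrite("pics/crop.png",np.hstack([a,b])[:, :960]); cv2.imwrite("pics/crop.png",cv2.resize(np.hstack([a,b]),(800,400)))
E
```

```text
top ((393.0, 205.5), (51.0, 52.0), 90.0) (array([ 0.63389655, -0.17432732]), np.float64(0.07490352073023962))
scene ((304.5, 371.5), (63.0, 71.0), 90.0) (array([ 0.63542494, -0.17444492]), np.float64(0.07555057192469516))
top ((391.10003662109375, 278.70001220703125), (35.329872131347656, 34.435447692871094), 63.43495178222656) (array([ 0.42530558, -0.16491947]), np.float64(0.04957074100248043))
scene ((233.5, 322.0), (36.0, 43.0), 90.0) (array([ 0.42812288, -0.16624365]), np.float64(0.050650015902022914))
head (array([0.53556276, 0.20914671, 0.19117881]), np.float64(0.0011163702789760061))
stamp [[0.39596268 0.18996444 0.07      ]] tin [[0.64447601 0.29747539 0.052     ]] small [[ 0.42403461 -0.16808232  0.005     ]]
```

View pics/crop.png

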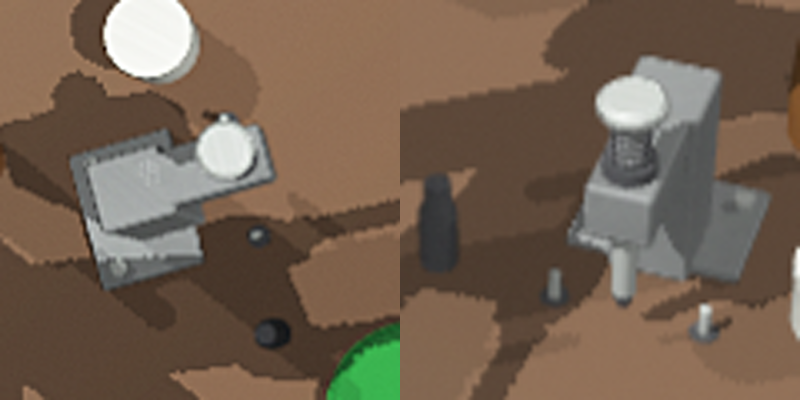

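```bash
python3 - <<'E'
from h import *
t=lambda x,y:(180+x/3.3333,190+y/3.3333); s=lambda x,y:(310+(x-400)/4,165+y/4)
P=onz("scene",[s(555,271),s(706,307)],.022); B=onz("scene",[s(555,298),s(703,334)],0); Q=onz("top",[t(258,232),t(226,116)],.022)
for n,A in(("scene tops",P),("scene base",B),("top",Q)):
    d=A[1]-A[0]; print(n,A[:,:2].round(4),"sep",np.hypot(d[0],d[1]).round(4),"yaw(y dir)",np.degrees(np.arctan2(d[1],d[0]))-90)
A=onz("top",[t(275,180),t(178,211)],.135); d=A[1]-A[0]; print("arm edge yaw",np.degrees(np.arctan2(d[1],d[0])))
A=onz("top",[t(262,128),t(172,158)],.135); d=A[1]-A[0]; print("arm edge yaw",np.degrees(np.arctan2(d[1],d[0])))
A=onz("top",[t(88,165),t(107,235)],.135); d=A[0]-A[1]; print("col back yaw",np.degrees(np.arctan2(d[1],d[0]))-90,np.hypot(*d[:2]),A)
print("head",onz("top",[t(226,150)],.192), onz("scene",[s(631,100)],.192))
E
```

```text
scene tops [[0.4816 0.2148]
 [0.5794 0.2426]] sep 0.1016 yaw(y dir) -74.13066102411601
scene base [[0.4832 0.2131]
 [0.5801 0.2404]] sep 0.1007 yaw(y dir) -74.24388051157598
top [[0.4801 0.2097]
 [0.5786 0.2378]] sep 0.1023 yaw(y dir) -74.09489915754668
arm edge yaw 107.43390902229687
arm edge yaw 108.13538709222072
col back yaw -73.69104484315835 0.05625953720172751 [[0.52577903 0.32560742 0.135     ]
 [0.4717833  0.3098088  0.135     ]]
head [[0.53014725 0.20907503 0.192     ]] [[0.53597254 0.20838078 0.192     ]]
```

```bash
cat >> h.py <<'E'
from scipy.spatial.transform import Rotation as Ro
XP=np.array([np.cos(np.radians(106)),np.sin(np.radians(106)),0]); YP=np.array([-XP[1],XP[0],0])
O=np.array([.5342,.2100,0]); SEAT=O-.045*XP
def go(target=None,delta=None):
    s=get_state(); R=Ro.from_euler('xyz',s['tool_rot'],degrees=True)
    d=np.array(delta) if delta is not None else np.array(target)-s['eef_pos']
    print("t",round(s['time'],2),"eef",s['eef_pos'].round(4),s['tool_rot'].round(2),"F",s['contact_force'].round(1),"gap",round(s['finger_gap']*94,1),s['finger_force'],"units:",R.inv().apply(d/.04).round(3))
E
python3 -m creep '{"rot":[[0,0,5.05],[0,0,5.05],[5,0,0],[5,0,0],[0,0,0]],"translation":[[0,0,0],[0,0,0],[0,0,0],[0,0,0],[0,0,0]],"claw":[0.4,0.83,0.83,0.83,0.83]}' 20
python3 - <<'E'
from h import *
C=np.array([.6345,-.1744,0]); g=C-.0735*XP; print(g,SEAT); go(g+[0,0,.08])
E
```

```text
time: 0.6
eef_pos: [0.2533, -0.518, 0.2116]
tool_rot: [-169.9, 0.0, 16.0]
contact_force: [-0.7, 1.0, -0.5]
finger_gap: 0.611
finger_force: 0.0
[ 0.65475935 -0.24505273  0.        ] [0.54660368 0.16674322 0.        ]
t 0.6 eef [ 0.2533 -0.518   0.2116] [-1.6989e+02  1.0000e-02  1.5990e+01] F [-0.7  1.  -0.5] gap 57.4 0.0 units: [11.528 -3.161  3.902]
```

```bash
for i in 1 2 3; do python3 -m creep '{"rot":[[0,0,0],[0,0,0],[0,0,0],[0,0,0],[0,0,0]],"translation":[[0.77,-0.21,0.1],[0.77,-0.21,0.1],[0.77,-0.21,0.1],[0.77,-0.21,0.1],[0.77,-0.21,0.1]],"claw":[0.83,0.83,0.83,0.83,0.83]}' | head -2; done
python3 - <<'E'
from h import *
C=np.array([.6345,-.1744,0]); g=C-.0735*XP; go(g+[0,0,.07])
cv2.imwrite("pics/w1.png",read_camera("wrist")[:,:,::-1])
E
```

```text
time: 1.1
eef_pos: [0.3893, -0.4293, 0.201]
time: 1.6
eef_pos: [0.5249, -0.3438, 0.1886]
time: 2.1
eef_pos: [0.6605, -0.2583, 0.1762]
t 2.1 eef [ 0.6605 -0.2583  0.1762] [-1.7005e+02 -2.0000e-02  1.6020e+01] F [-0.4 -0.6  0.6] gap 15.9 0.0 units: [-0.048  0.106  2.678]
```

View pics/w1.png

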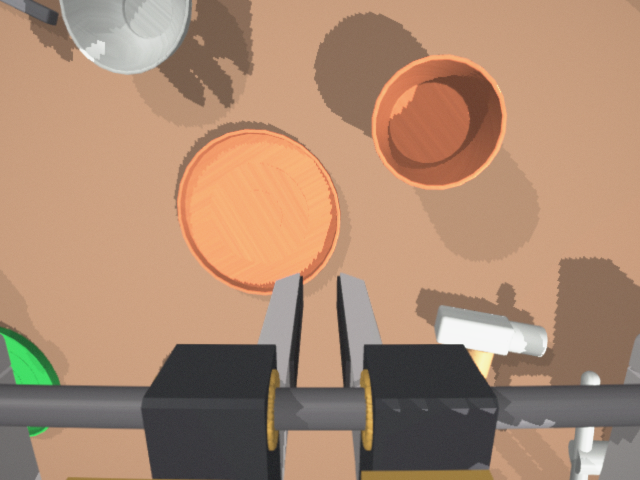

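The wrist view shows the plate at about (260,212), with the fingers near (320,285), the cup at upper right, and the hammer clear of the outer finger.

```bash
python3 - <<'E'
from h import *
s=get_state(); T=np.eye(4); T[:3,:3]=Ro.from_euler('xyz',s['tool_rot'],degrees=True).as_matrix(); T[:3,3]=s['eef_pos']
im=cv2.imread("pics/w1.png")[:,:,::-1].copy()
h=copper(im,(260,212)); h=h[~((h[:,0]>255)&(h[:,1]>262))]
C,r=circle(onz("wrist",h,.011,T)); print(C,r,len(h))
C=np.append((C+[.6345,-.1744])/2,0); g=C-.0745*XP; go(g+[0,0,.0155]); go(g+[0,0,.05])
E
```

```text
[ 0.63879366 -0.17308757] 0.07234526969575707 34
t 2.15 eef [ 0.6649 -0.2545  0.1753] [-169.93   -0.3    16.19] F [ 3.7  0.1 -0.1] gap 15.8 0.0 units: [-0.142  0.429  3.98 ]
t 2.15 eef [ 0.6649 -0.2545  0.1753] [-169.93   -0.3    16.19] F [ 3.7  0.1 -0.1] gap 15.8 0.0 units: [-0.138  0.278  3.131]
```

```bash
python3 -m creep '{"rot":[[0,0,0],[0,0,0],[0,0,0],[0,0,0],[0,0,0]],"translation":[[-0.09,0.15,0.8],[-0.09,0.15,0.8],[0,0,0.8],[0,0,0.3],[0,0,0]],"claw":[0.83,0.83,0.83,0.83,0.83]}' >/dev/null
python3 - <<'E'
from h import *
go(np.array([.6345,-.1744,.0155])-.0745*XP)
E
```

```text
t 2.65 eef [ 0.6496 -0.2538  0.0661] [-1.6984e+02  1.6000e-01  1.6030e+01] F [-0.   0.3  0.1] gap 16.1 0.0 units: [0.188 0.077 1.272]
```

```bash
python3 -m creep '{"rot":[[0,0,0],[0,0,0],[0,0,0],[0,0,0],[0,0,0]],"translation":[[0.15,0.07,0.4],[0,0,0.3],[0,0,0.2],[0,0,0],[0,0,0]],"claw":[0.83,0.83,0.83,0.83,0.83]}' >/dev/null
python3 - <<'E'
from h import *
go(np.array([.6345,-.1744,.0155])-.0745*XP)
cv2.imwrite("pics/w2.png",read_camera("wrist")[:,:,::-1])
E
```

```text
t 3.15 eef [ 0.6561 -0.2499  0.0319] [-170.01   -0.     16.02] F [-0.1  1.3 -0. ] gap 15.7 0.0 units: [ 0.    -0.029  0.422]
```

View pics/w2.png

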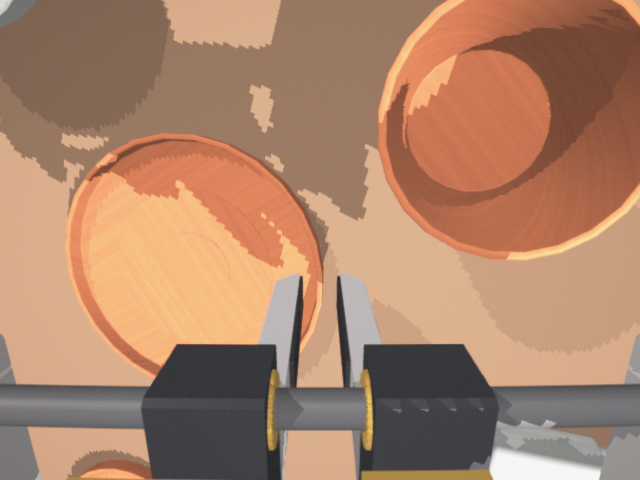

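The lip passes midway between the fingertips at about (322,278), so I descend and grip.

```bash
python3 -m creep '{"rot":[[0,0,0],[0,0,0],[0,0,0],[0,0,0],[0,0,0]],"translation":[[0,-0.02,0.2],[0,-0.01,0.15],[0,0,0.07],[0,0,0],[0,0,0]],"claw":[0.83,0.83,0.83,0.83,0.83]}' >/dev/null
python3 - <<'E'
from h import *
go(np.array([.6345,-.1744,.0145])-.0745*XP)
E
python3 -m creep '{"rot":[[0,0,0],[0,0,0],[0,0,0],[0,0,0],[0,0,0]],"translation":[[0,0,0],[0,0,0],[0,0,0],[0,0,0],[0,0,0]],"claw":[0.9,1,1,1,1]}' 25
python3 - <<'E'
from h import *
go(delta=.3*XP)
E
```

```text
t 3.7 eef [ 0.6549 -0.246   0.0155] [-170.      0.     16.01] F [ 0.5 -0.7  0.7] gap 16.1 0.0 units: [0.002 0.006 0.024]
time: 4.2
eef_pos: [0.6551, -0.2462, 0.0158]
tool_rot: [-170.0, -0.0, 16.0]
contact_force: [0.2, -0.5, 0.4]
finger_gap: 0.026
finger_force: 25.0
t 4.2 eef [ 0.6551 -0.2462  0.0158] [-1.7004e+02 -2.0000e-02  1.6010e+01] F [ 0.2 -0.5  0.4] gap 2.5 24.992201328277588 units: [ 2.000e-03 -7.387e+00  1.298e+00]
```

```bash
python3 -m creep '{"rot":[[0,0,0],[0,0,0],[0,0,0],[0,0,0],[0,0,0]],"translation":[[0.01,-0.1,0.018],[0.01,-0.2,0.035],[0.01,-0.295,0.052],[0.01,-0.295,0.052],[0.01,-0.295,0.052]],"claw":[1,1,1,1,1]}' 
for i in 1 2 3; do python3 -m creep '{"rot":[[0,0,0],[0,0,0],[0,0,0],[0,0,0],[0,0,0]],"translation":[[0.01,-0.295,0.052],[0.01,-0.295,0.052],[0.01,-0.295,0.052],[0.01,-0.295,0.052],[0.01,-0.295,0.052]],"claw":[1,1,1,1,1]}' | grep -v rot; done
python3 - <<'E'
from h import *
go(SEAT-.0745*XP+[0,0,.0155])
im=read_camera("top"); h=copper(im,(320,220)); C,r=circle(onz("top",h,.011)); print(C,r)
cv2.imwrite("pics/t2.png",im[:,:,::-1])
E
```

```text
time: 4.7
eef_pos: [0.6434, -0.1981, 0.0158]
tool_rot: [-170.0, -0.0, 16.0]
contact_force: [0.4, -4.4, 1.4]
finger_gap: 0.028
finger_force: 25.0
time: 5.2
eef_pos: [0.6289, -0.1403, 0.0157]
contact_force: [1.0, -4.4, 2.5]
finger_gap: 0.022
finger_force: 25.0
time: 5.7
eef_pos: [0.6143, -0.0822, 0.0158]
contact_force: [1.5, -4.0, 2.6]
finger_gap: 0.025
finger_force: 25.0
time: 6.2
eef_pos: [0.5995, -0.0242, 0.0157]
contact_force: [2.0, -5.6, 2.9]
finger_gap: 0.024
finger_force: 25.0
t 6.2 eef [ 0.5995 -0.0242  0.0157] [-170.04   -0.     16.02] F [ 2.  -5.6  2.9] gap 2.3 25.03106027841568 units: [ 0.046 -3.042  0.54 ]
[0.5739798  0.05167564] 0.07135123965212736
```

```bash
python3 -m creep '{"rot":[[0,0,0],[0,0,0],[0,0,0],[0,0,0],[0,0,0]],"translation":[[0.005,-0.295,0.052],[0.005,-0.295,0.052],[0.005,-0.295,0.052],[0.005,-0.295,0.052],[0.005,-0.295,0.052]],"claw":[1,1,1,1,1]}' | grep -v rot
python3 -m creep '{"rot":[[0,0,0],[0,0,0],[0,0,0],[0,0,0],[0,0,0]],"translation":[[0.005,-0.295,0.052],[0.005,-0.295,0.052],[0.005,-0.2,0.035],[0,-0.1,0.018],[0,0,0]],"claw":[1,1,1,1,1]}' | grep -v rot
python3 - <<'E'
from h import *
go(SEAT-.0745*XP+[0,0,.0155])
S=read_camera("scene");T=read_camera("top")
a=cv2.resize(T[170:310,200:360],(480,420),interpolation=cv2.INTER_CUBIC)
b=cv2.resize(S[160:320,260:420],(420,420),interpolation=cv2.INTER_CUBIC)
cv2.imwrite("pics/c3.png",cv2.resize(np.hstack([a,b])[:,:,::-1],(800,373)))
np.savez("c3.npz",S=S,T=T)
for n,I,uv in(("top",T,(280,250)),("scene",S,(340,260))):
    h=copper(I,uv);print(n,circle(onz(n,h,.011)),h.min(0),h.max(0))
E
```

```text
time: 6.75
eef_pos: [0.5842, 0.0331, 0.0157]
contact_force: [1.8, -5.0, 3.7]
finger_gap: 0.024
finger_force: 25.0
time: 7.25
eef_pos: [0.5743, 0.0688, 0.0157]
contact_force: [0.8, -3.6, 3.9]
finger_gap: 0.025
finger_force: 25.0
t 7.25 eef [0.5743 0.0688 0.0157] [-1.6996e+02  2.0000e-02  1.6040e+01] F [ 0.8 -3.6  3.9] gap 2.3 25.04474848508835 units: [ 0.01  -0.67   0.124]
top (array([0.54833146, 0.15250572]), np.float64(0.06710394101638104)) [258. 211.] [295. 260.]
scene (array([0.56368868, 0.14310284]), np.float64(0.06883480754411694)) [352. 245.] [386. 288.]
```

View pics/c3.png

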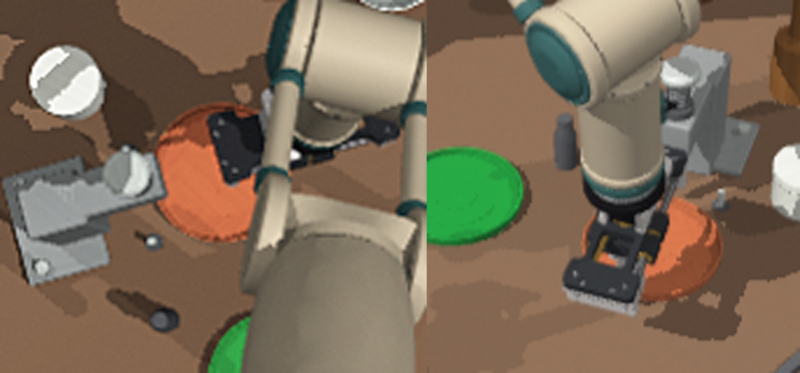

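The plate has entered the mouth at crop-left (210,170), with about 27 mm to go. The gripper body is still clear of the press arm.

```bash
python3 -m creep '{"rot":[[0,0,0],[0,0,0],[0,0,0],[0,0,0],[0,0,0]],"translation":[[0.002,-0.12,0.022],[0.002,-0.15,0.027],[0.002,-0.13,0.023],[0.002,-0.1,0.018],[0,0,0]],"claw":[1,1,1,1,1]}' | grep -v rot
python3 -m creep '{"rot":[[0,0,0],[0,0,0],[0,0,0],[0,0,0],[0,0,0]],"translation":[[0.002,-0.03,0.006],[0.002,-0.03,0.006],[0,-0.03,0.006],[0,0,0],[0,0,0]],"claw":[1,1,1,1,1]}' | grep -v rot
python3 - <<'E'
from h import *
go(SEAT-.0745*XP+[0,0,.0155])
E
```

```text
time: 7.85
eef_pos: [0.57, 0.0871, 0.0157]
contact_force: [1.1, -4.3, 5.3]
finger_gap: 0.027
finger_force: 25.1
time: 8.35
eef_pos: [0.5695, 0.0898, 0.0157]
contact_force: [1.6, -5.7, 5.3]
finger_gap: 0.024
finger_force: 25.1
t 8.35 eef [0.5695 0.0898 0.0157] [-1.7013e+02 -7.0000e-02  1.6020e+01] F [ 1.6 -5.7  5.3] gap 2.3 25.06184309720993 units: [-0.02  -0.141  0.03 ]
```

```bash
for i in 1 2 3; do python3 -m creep '{"rot":[[0,0,0],[0,0,0],[0,0,0],[0,0,0],[0,0,0]],"translation":[[0,-0.02,0.003],[0,-0.02,0.003],[0,0,0],[0,0,0],[0,0,0]],"claw":[1,1,1,1,1]}' | egrep 'eef|force'; done
```

```text
eef_pos: [0.5691, 0.0914, 0.0157]
contact_force: [1.4, -6.2, 5.9]
finger_force: 25.1
eef_pos: [0.5686, 0.093, 0.0157]
contact_force: [1.4, -6.3, 5.9]
finger_force: 25.1
eef_pos: [0.5681, 0.0946, 0.0157]
contact_force: [1.6, -6.8, 5.5]
finger_force: 25.1
```

```bash
for i in 1 2 3; do python3 -m creep '{"rot":[[0,0,0],[0,0,0],[0,0,0],[0,0,0],[0,0,0]],"translation":[[0,-0.02,0.003],[0,-0.02,0.003],[0,0,0],[0,0,0],[0,0,0]],"claw":[1,1,1,1,1]}' | egrep 'eef|force'; done
python3 - <<'E'
from h import *
go(SEAT-.0745*XP+[0,0,.0155])
E
```

```text
eef_pos: [0.5676, 0.0962, 0.0157]
contact_force: [1.8, -6.0, 6.2]
finger_force: 25.1
eef_pos: [0.5672, 0.0975, 0.0157]
contact_force: [2.0, -7.1, 5.7]
finger_force: 25.0
eef_pos: [0.5671, 0.0978, 0.0157]
contact_force: [1.3, -10.0, 5.7]
finger_force: 25.0
t 11.35 eef [0.5671 0.0978 0.0157] [-1.7028e+02 -6.0000e-02  1.6070e+01] F [  1.3 -10.    5.7] gap 2.3 25.04852145910263 units: [-0.017  0.064 -0.005]
```

```bash
for i in 1 2; do python3 -m creep '{"rot":[[0,0,0],[0,0,0],[0,0,0],[0,0,0],[0,0,0]],"translation":[[-0.01,-0.02,0.003],[-0.01,-0.02,0.003],[0,0,0],[0,0,0],[0,0,0]],"claw":[1,1,1,1,1]}' 25 | egrep 'eef|force'; done
python3 - <<'E'
from h import *
S=read_camera("scene");T=read_camera("top")
a=cv2.resize(T[190:270,220:310],(450,400),interpolation=cv2.INTER_CUBIC)
b=cv2.resize(S[190:290,320:405],(340,400),interpolation=cv2.INTER_CUBIC)
cv2.imwrite("pics/c4.png",np.hstack([a,b])[:,:,::-1])
E
```

```text
eef_pos: [0.5668, 0.098, 0.0157]
contact_force: [3.8, -13.8, 4.3]
finger_force: 25.0
eef_pos: [0.5662, 0.0981, 0.0157]
contact_force: [3.9, -15.1, 3.8]
finger_force: 25.0
```

View pics/c4.png

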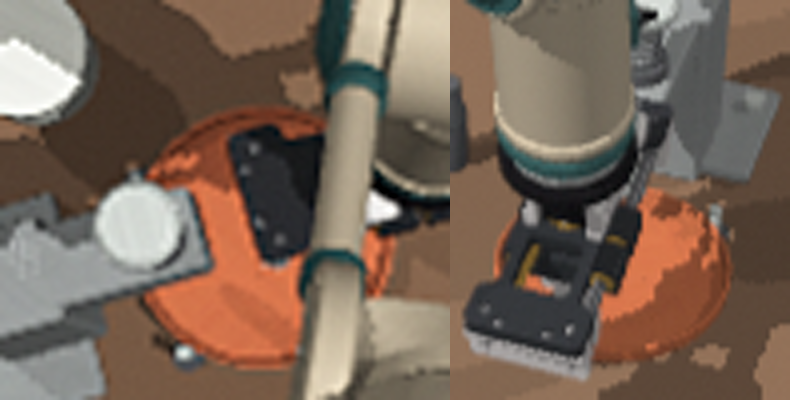

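The plate lip lies against the post at left-crop (185,352) and against the other at right-crop (715,215). The force points along −x_p, so both posts appear to be touching. One more small push will confirm it.

```bash
for i in 1 2; do python3 -m creep '{"rot":[[0,0,0],[0,0,0],[0,0,0],[0,0,0],[0,0,0]],"translation":[[0,-0.02,0.003],[0,-0.02,0.003],[0,0,0],[0,0,0],[0,0,0]],"claw":[1,1,1,1,1]}' 25 | egrep 'eef|force'; done
python3 - <<'E'
from h import *
s=get_state(); C=s['eef_pos']+.0745*XP; print("centre",C, "press frame",(C-O)@XP,(C-O)@YP,"F",s['contact_force']@XP,s['contact_force']@YP, s['joint_pos'])
E
```

```text
eef_pos: [0.566, 0.0983, 0.0157]
contact_force: [3.1, -19.0, 4.3]
finger_force: 25.0
eef_pos: [0.5659, 0.0984, 0.0158]
contact_force: [4.3, -22.9, 5.2]
finger_force: 25.0
centre [0.54539199 0.17001422 0.0157601 ] press frame -0.041521727705388645 0.00026314424591387676 F -23.178828843962126 2.22198145690005 [ -2.94114196  26.74801471 101.06879693  10.58880358  55.51041692
  64.56494526]
```

```bash
python3 -m creep '{"rot":[[0,0,0],[0,0,0],[0,0,0],[0,0,0],[0,0,0]],"translation":[[0,0,0],[0,0,0],[0,0,0],[0,0,0],[0,0,-0.1]],"claw":[0.83,0.83,0.83,0.83,0.83]}' 25 | egrep 'eef|force|gap'
python3 -m creep '{"rot":[[0,0,0],[0,0,0],[0,0,0],[0,0,0],[0,0,0]],"translation":[[0,0,-0.2],[0,0,-0.4],[0,0,-0.8],[0,0,-0.9],[0,0,-0.9]],"claw":[0.83,0.83,0.83,0.83,0.83]}' 25 | egrep 'eef|force|gap'
python3 -m creep '{"rot":[[0,0,0],[0,0,0],[-5,0,0],[-5,0,0],[0,0,0]],"translation":[[0,0,-0.9],[0,0,-0.9],[0,0,-0.5],[0,0,0],[0,0,0]],"claw":[1,1,1,1,1]}' 25 | egrep 'eef|force|gap'
python3 - <<'E'
from h import *
go(O+[0,0,.21]+.0015*XP)
S=read_camera("scene");T=read_camera("top")
for n,I,uv in(("top",T,(272,240)),("scene",S,(350,270))):
    h=copper(I,uv);print(n,circle(onz(n,h,.011)),h.min(0),h.max(0))
a=cv2.resize(T[190:290,210:330],(480,400),interpolation=cv2.INTER_CUBIC)
b=cv2.resize(S[180:300,310:400],(300,400),interpolation=cv2.INTER_CUBIC)
cv2.imwrite("pics/c5.png",np.hstack([a,b])[:,:,::-1])
E
```

```text
eef_pos: [0.5629, 0.1041, 0.0188]
contact_force: [3.1, -5.7, -2.7]
finger_gap: 0.171
finger_force: 2.9
eef_pos: [0.5668, 0.0855, 0.1461]
contact_force: [0.1, 0.4, 0.0]
finger_gap: 0.17
finger_force: 0.0
eef_pos: [0.5714, 0.0719, 0.2368]
contact_force: [0.6, -0.6, 0.4]
finger_gap: 0.004
finger_force: 0.0
t 14.95 eef [0.5714 0.0719 0.2368] [-1.7984e+02  7.0000e-02  1.6210e+01] F [ 0.6 -0.6  0.4] gap 0.4 0.0 units: [ 0.071 -3.61   0.679]
top (array([0.53006479, 0.1500598 ]), np.float64(0.05789984089140808)) [265. 224.] [298. 263.]
scene (array([0.54784563, 0.16786348]), np.float64(0.0764386739571977)) [331. 236.] [389. 280.]
```

View pics/c5.png

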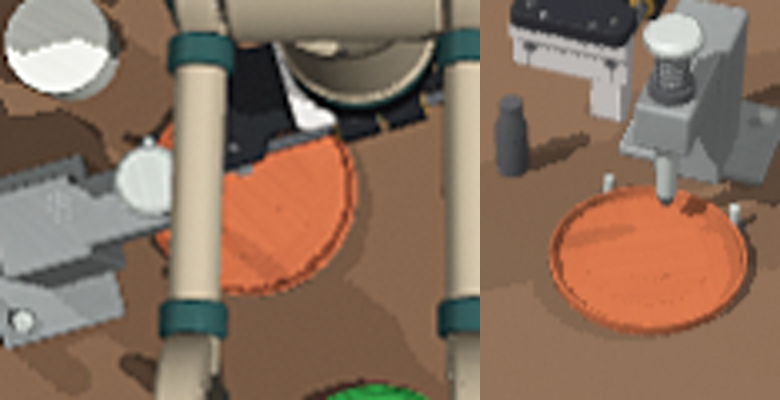

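The lip sits against both posts at right-crop (608,183) and (735,213), and the scene-fit centre of (0.548,0.168) puts both posts about 79 mm away. The plate is seated, so next is the plunger.

```bash
python3 -m creep '{"rot":[[0,0,0],[0,0,0],[0,0,0],[0,0,0],[0,0,0]],"translation":[[0.02,-0.8,0],[0.02,-0.8,0],[0.02,-0.8,0],[0.02,-0.8,0],[0,-0.4,0]],"claw":[1,1,1,1,1]}' | egrep 'eef|force|gap'
python3 -m creep '{"rot":[[0,0,0],[0,0,0],[0,0,0],[0,0,0],[0,0,0]],"translation":[[0,0,0.2],[0,0,0.2],[0,0,0.2],[0,0,0],[0,0,0]],"claw":[1,1,1,1,1]}' | egrep 'eef|force|gap'
python3 - <<'E'
from h import *
go(np.array([.535,.211,.201]))
E
```

```text
eef_pos: [0.5353, 0.2097, 0.2349]
contact_force: [-0.0, -0.1, -1.2]
finger_gap: 0.004
finger_force: 0.0
eef_pos: [0.5368, 0.2073, 0.2119]
contact_force: [0.3, -0.1, 0.4]
finger_gap: 0.004
finger_force: 0.0
t 16.05 eef [0.5368 0.2073 0.2119] [1.7999e+02 6.0000e-02 1.5940e+01] F [ 0.3 -0.1  0.4] gap 0.4 0.0 units: [-0.017 -0.102  0.272]
```

```bash
python3 -m creep '{"rot":[[0,0,0],[0,0,0],[0,0,0],[0,0,0],[0,0,0]],"translation":[[-0.02,-0.1,0.1],[0,0,0.15],[0,0,0.1],[0,0,0.1],[0,0,0]],"claw":[1,1,1,1,1]}' | egrep 'eef|force|gap'
python3 -m creep '{"rot":[[0,0,0],[0,0,0],[0,0,0],[0,0,0],[0,0,0]],"translation":[[0,0,0.1],[0,0,0.1],[0,0,0.1],[0,0,0],[0,0,0]],"claw":[1,1,1,1,1]}' | egrep 'eef|force|gap'
```

```text
eef_pos: [0.5348, 0.212, 0.1951]
contact_force: [-2.7, -0.2, 7.3]
finger_gap: 0.005
finger_force: 3.6
eef_pos: [0.5348, 0.212, 0.1848]
contact_force: [-2.7, 0.1, 12.2]
finger_gap: 0.004
finger_force: 6.2
```

```bash
for i in 1 2; do python3 -m creep '{"rot":[[0,0,0],[0,0,0],[0,0,0],[0,0,0],[0,0,0]],"translation":[[0,0,0.04],[0,0,0.04],[0,0,0.02],[0,0,0],[0,0,0]],"claw":[1,1,1,1,1]}' | egrep 'eef|force'; done
```

```text
eef_pos: [0.5348, 0.212, 0.1812]
contact_force: [-4.5, 0.1, 13.8]
finger_force: 7.1
eef_pos: [0.5349, 0.212, 0.18]
contact_force: [-7.6, -2.6, 26.4]
finger_force: 13.3
```

```bash
python3 -m creep '{"rot":[[0,0,0],[0,0,0],[0,0,0],[0,0,0],[0,0,0]],"translation":[[0,0,0.01],[0,0,0],[0,0,0],[0,0,0],[0,0,0]],"claw":[1,1,1,1,1]}' | egrep 'eef|force'
python3 -m creep '{"rot":[[0,0,0],[0,0,0],[0,0,0],[0,0,0],[0,0,0]],"translation":[[0,0,0],[0,0,0],[0,0,0],[0,0,0],[0,0,0]],"claw":[1,1,1,1,1]}' | egrep 'eef|force'
python3 -m creep '{"rot":[[0,0,0],[0,0,0],[0,0,0],[0,0,0],[0,0,0]],"translation":[[0,0,-0.2],[0,0,-0.2],[0,0,-0.3],[0,0,-0.4],[0,0,-0.4]],"claw":[1,1,1,1,1]}' | egrep 'eef|force'
python3 -m creep '{"rot":[[0,0,0],[0,0,0],[0,0,0],[5,0,0],[5,0,0]],"translation":[[0,0.5,0],[0,0.8,0],[0,0.9,0],[0,0.9,0],[0,0.4,0]],"claw":[1,1,0.83,0.83,0.83]}' | egrep 'eef|force'
python3 - <<'E'
from h import *
S=read_camera("scene"); h=copper(S,(350,270)); C,r=circle(onz("scene",h,.011)); print(C,r)
print("head px -> z?"); np.save("s6.npy",S)
go(np.array([.5660,.0978,.0158])); 
E
```

```text
eef_pos: [0.5349, 0.212, 0.1801]
contact_force: [-8.5, -2.2, 28.0]
finger_force: 14.2
eef_pos: [0.5349, 0.212, 0.18]
contact_force: [-8.0, -1.7, 28.9]
finger_force: 14.2
eef_pos: [0.5346, 0.2118, 0.2342]
contact_force: [-0.3, 0.3, 0.1]
finger_force: 0.0
eef_pos: [0.5742, 0.0757, 0.2329]
contact_force: [0.5, 0.4, -0.6]
finger_force: 0.0
[0.54767994 0.16808533] 0.07660546973620296
head px -> z?
t 20.1 eef [0.5756 0.0705 0.2311] [-1.6999e+02  3.0000e-02  1.5710e+01] F [ 0.4 -2.9 -0.5] gap 15.8 0.0 units: [-0.044  0.226  5.426]
```

```bash
python3 -m creep '{"rot":[[0,0,0],[0,0,0],[0,0,0],[0,0,0],[0,0,0]],"translation":[[-0.04,0.22,0.5],[0,0,0.9],[0,0,0.9],[0,0,0.9],[0,0,0.6]],"claw":[0.83,0.83,0.83,0.83,0.83]}' | egrep 'eef|force'
python3 -m creep '{"rot":[[0,0,0],[0,0,0],[0,0,0],[0,0,0],[0,0,0]],"translation":[[0,0,0.4],[0,0,0.3],[0,0,0],[0,0,0],[0,0,0]],"claw":[0.83,0.83,0.83,0.83,0.83]}' | egrep 'eef|force'
python3 - <<'E'
from h import *
go(np.array([.5660,.0978,.0158])); 
E
```

```text
eef_pos: [0.5652, 0.0944, 0.0787]
contact_force: [-0.4, -1.0, 0.2]
finger_force: 0.0
eef_pos: [0.5667, 0.0985, 0.0548]
contact_force: [0.4, 0.1, 0.9]
finger_force: 0.0
t 21.1 eef [0.5667 0.0985 0.0548] [-1.7005e+02 -1.2000e-01  1.6010e+01] F [0.4 0.1 0.9] gap 15.9 0.0 units: [-0.023  0.181  0.959]
```

```bash
python3 -m creep '{"rot":[[0,0,0],[0,0,0],[0,0,0],[0,0,0],[0,0,0]],"translation":[[-0.02,0.18,0.3],[0,0,0.2],[0,0,0.2],[0,0,0],[0,0,0]],"claw":[0.83,0.83,0.83,0.83,0.83]}' | egrep 'eef|force'
python3 -m creep '{"rot":[[0,0,0],[0,0,0],[0,0,0],[0,0,0],[0,0,0]],"translation":[[0,0,0.15],[0,0,0.1],[0,0,0],[0,0,0],[0,0,0]],"claw":[0.83,0.83,0.83,0.83,0.83]}' | egrep 'eef|force'
python3 - <<'E'
from h import *
go(np.array([.5660,.0978,.0158])); 
E
```

```text
eef_pos: [0.5652, 0.0964, 0.0246]
contact_force: [-0.3, 0.9, 0.5]
finger_force: 0.0
eef_pos: [0.5651, 0.098, 0.0152]
contact_force: [-0.2, 0.0, -0.5]
finger_force: 0.0
t 22.1 eef [0.5651 0.098  0.0152] [-1.7001e+02 -2.0000e-02  1.6020e+01] F [-0.2  0.  -0.5] gap 15.7 0.0 units: [ 0.019  0.007 -0.015]
```

```bash
python3 -m creep '{"rot":[[0,0,0],[0,0,0],[0,0,0],[0,0,0],[0,0,0]],"translation":[[0,0,0],[0,0,0],[0,0,0],[0,0,0],[0,0,0]],"claw":[0.9,1,1,1,1]}' 25 | egrep 'eef|force|gap'
python3 -m creep '{"rot":[[0,0,0],[0,0,0],[0,0,0],[0,0,0],[0,0,0]],"translation":[[0,0.1,-0.018],[0,0.2,-0.035],[0,0.295,-0.052],[0,0.295,-0.052],[0,0.295,-0.052]],"claw":[1,1,1,1,1]}' | egrep 'eef|force|gap'
python3 -m creep '{"rot":[[0,0,0],[0,0,0],[0,0,0],[0,0,0],[0,0,0]],"translation":[[0,0.295,-0.052],[0,0.295,-0.052],[0,0.295,-0.052],[0,0.295,-0.052],[0,0.295,-0.052]],"claw":[1,1,1,1,1]}' | egrep 'eef|force|gap'
python3 -m creep '{"rot":[[0,0,0],[0,0,0],[0,0,0],[0,0,0],[0,0,0]],"translation":[[0,0.295,-0.052],[0,0.295,-0.052],[0,0.2,-0.035],[0,0.1,-0.018],[0,0,0]],"claw":[1,1,1,1,1]}' | egrep 'eef|force|gap'
```

```text
eef_pos: [0.5653, 0.0976, 0.0152]
contact_force: [0.6, -2.2, -0.4]
finger_gap: 0.028
finger_force: 24.9
eef_pos: [0.5783, 0.0508, 0.0152]
contact_force: [-2.2, 4.3, 0.6]
finger_gap: 0.026
finger_force: 25.0
eef_pos: [0.5949, -0.0068, 0.0152]
contact_force: [-1.0, 5.0, 1.5]
finger_gap: 0.027
finger_force: 25.0
eef_pos: [0.6052, -0.0418, 0.0152]
contact_force: [-0.9, 1.3, 3.0]
finger_gap: 0.028
finger_force: 25.0
```

Pulled back about 145 mm. Now release, retreat and check.

```bash
python3 -m creep '{"rot":[[0,0,0],[0,0,0],[0,0,0],[0,0,0],[0,0,0]],"translation":[[0,0,0],[0,0,0],[0,0,0],[0,0,0],[0,0,-0.1]],"claw":[0.83,0.83,0.83,0.83,0.83]}' | egrep 'eef|force|gap'
python3 -m creep '{"rot":[[0,0,0],[0,0,0],[0,0,0],[0,0,0],[0,0,0]],"translation":[[0,0,-0.2],[0,0,-0.4],[0,0,-0.8],[0,0,-0.9],[0,0,-0.9]],"claw":[0.83,0.83,0.83,0.83,0.83]}' | egrep 'eef|force|gap'
python3 -m creep '{"rot":[[0,0,0],[0,0,0],[0,0,0],[0,0,0],[0,0,0]],"translation":[[0,0.5,-0.6],[0,0.9,-0.3],[0,0.9,-0.2],[0,0.9,0],[0,0.9,0]],"claw":[0.83,0.83,0.83,0.83,0.83]}' | egrep 'eef|force|gap'
python3 -m creep '{"rot":[[0,0,0],[0,0,0],[0,0,0],[0,0,0],[0,0,0]],"translation":[[0,0.5,0],[0,0,0],[0,0,0],[0,0,0],[0,0,0]],"claw":[0.83,0.83,0.83,0.83,0.83]}' | egrep 'eef|force|time'
python3 - <<'E'
from h import *
S=read_camera("scene");T=read_camera("top")
for n,I,uv in(("top",T,(320,230)),("scene",S,(310,300))):
    h=copper(I,uv);C,r=circle(onz(n,h,.011));print(n,C,r,"press frame",(C-O[:2])@XP[:2],(C-O[:2])@YP[:2])
cv2.imwrite("pics/c7.png",S[:,:,::-1])
E
```

```text
eef_pos: [0.6046, -0.0413, 0.0187]
contact_force: [0.4, 0.1, -1.2]
finger_gap: 0.169
finger_force: 0.0
eef_pos: [0.6111, -0.063, 0.147]
contact_force: [1.7, 0.3, -0.4]
finger_gap: 0.172
finger_force: 0.0
eef_pos: [0.6584, -0.227, 0.1612]
contact_force: [0.6, -0.0, 0.2]
finger_gap: 0.173
finger_force: 0.0
time: 26.1
eef_pos: [0.6632, -0.2427, 0.1574]
contact_force: [1.3, 0.4, -0.3]
finger_force: 0.0
top [0.58367862 0.03029525] 0.07496909638619478 press frame -0.1863814430553639 0.001971442654780679
scene [0.58594065 0.02902972] 0.07625366569463421 press frame -0.1882214511138523 0.00014586397847915768
```

View pics/c7.png

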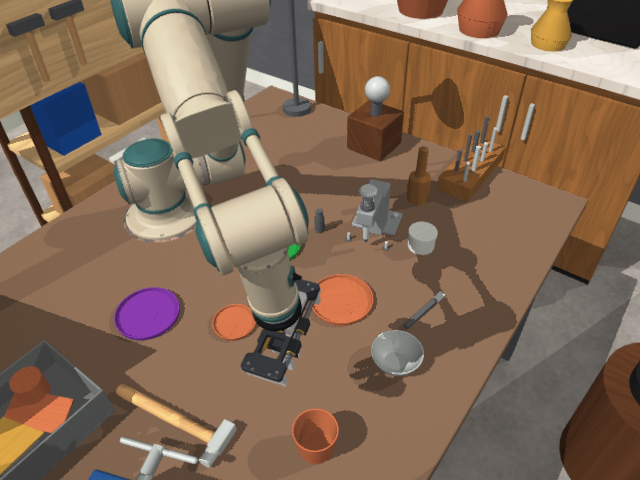

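The plate lies flat at about (342,300), well clear of the press head. The plunger is up at (368,190), the bystanders have not moved, and the robot is touching nothing.

```bash
python3 -c "from cell import *; print(finish_job())"
```

```text
the job is handed in; nothing more can be done
None
```

The job is handed in at about 26 s of the 69 s: the plate was slid in against both stop posts, the plunger was held at its stop and sprang back up, and the plate now lies flat with its edge about 90 mm clear of the press head; nothing else looked moved in the last picture.

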